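Fit the julienne insert in the vegetable slicer

TASK

Set up the vegetable slicer for julienne: push its hand guard clear of the open bay, then fit the loose insert that has the row of upright teeth (leave the smooth one lying): hook its front tongue into the slot under the blade bar with the heel still raised, and press the heel down until it snaps flush under the spring catch. Then slide the hand guard all the way back over the insert, and leave the other things as they are.

Things in the scene. Friction and masses are not known exactly. Their poses are not given: they have to be found in the camera images.
- slicer: white slicer lying firm on the worktop (cannot shift), 116 mm wide (own x), 250 mm long (own y); rails 28 mm high; origin: centre of its underside, z up. Black hand loop at its +y end, catch at its -y end; between, from +y: landing deck, steel blade bar, open bay. The bay is 64 mm wide, from own y = -0.025 (edge of the blade bar) to -0.110; its floor is 16 mm above the worktop
- slot (a point): mouth of the slot, on the bay floor below the front edge of the blade bar, in the middle of the slicer; axes as the slicer's. The slot is 8 mm high (floor to underside of the 4 mm thick steel bar), 64 mm wide and goes 11 mm deep towards +y
- guard (a joint): slide of the hand guard in m: 0 = fully over the bay, 0.1 = all the way towards the hand loop (slicer's +y), bay clear; rubs with about 1.5 N, stays where left. A grey hollow hat 112 mm wide, 76 mm long, top 57 mm above the worktop; at 0 it covers the slicer's own y -0.027 to -0.103. Its end walls clear anything up to 35 mm above the worktop, so a seated insert passes under it
- guard_knob (a point): centre of the black round knob on top of the guard (34 mm across, from 57 to 91 mm above the worktop); the point is 80 mm above the worktop and moves with the guard; axes as the slicer's
- catch (a joint): spring catch at the slicer's -y end in m: 0 = sprung out over the bay, up to 0.009 = pushed back. Black nose 26 mm wide reaching 7 mm over the bay (to slicer y = -0.1025); flat underside 9.7 mm above the bay floor, upper face slopes steeply up to 22 mm above it: an insert's heel rests on the slope until pressed down past it, which takes 4 to 12 N; then the nose springs back over it
- toothed: julienne insert: flat white plate 60 mm wide (own x), 80 mm long (own y), 9 mm thick, 60 g, teeth up: a row of seven steel teeth 7 mm high across its top at own y = +0.030; a tongue 50 mm wide, 4 mm thick, level with the underside, sticks out 10 mm beyond its +y edge. Origin: centre of the plate's underside. Seated, it lies on the bay floor, origin at slicer y = -0.066 within 3 mm
- toothed_tongue (a point): middle of the tip of the toothed insert's tongue, 2 mm above its underside, at own y = +0.050
- toothed_heel (a point): middle of the underside's rear edge of the toothed insert, at own y = -0.040
- plain: the other insert: same plate and tongue but with a smooth top, no teeth; stays where it lies. Origin: centre of the plate's underside
- mug: tea mug with a floral pattern, 95 mm high, a bystander behind the slicer under the wall cabinets, which hang 0.45 m above the worktop from about x = 0.58 on (keep the wrist clear of them); origin at the centre of its underside
- lemon: lemon, 74 x 51 x 53 mm, a bystander; origin at its underside
- salt: salt shaker, 44 mm wide, 90 mm high, a bystander; origin at the centre of its underside
- scallop (a point): centre of the bay floor between two finger scallops in the side walls (36 mm long, own y of the slicer -0.061 to -0.097; they begin 32 mm either side of the middle, are 20 mm wide and cut down to 9 mm above the worktop), room for fingers that hold an insert by its sides; axes as the slicer's

How it is judged:
On the way, in this order (a step that is already met when the one before it is completed fails the run):
1. the guard is pushed clear of the bay (value of joint guard above 0.08 m), for 0.2 s.
2. the toothed insert's tongue is hooked in the slot while its heel is still raised (y of toothed_tongue in the frame of slot above 0.003 m and z of toothed_tongue in the frame of slot between -0.002 and 0.008 m and z of toothed_heel in the frame of slot between 0.005 and 0.04 m and x of toothed_tongue in the frame of slot between -0.006 and 0.006 m), for 0.1 s.
3. the insert is pressed flat and has snapped under the catch (y of toothed_tongue in the frame of slot above 0.003 m and x of toothed_tongue in the frame of slot between -0.006 and 0.006 m and z of toothed_heel in the frame of slot between -0.002 and 0.002 m and z of toothed_tongue in the frame of slot between -0.002 and 0.005 m and angle between toothed's own z axis and vertical below 0.035 rad and value of joint catch below 0.002 m), for 0.2 s.
4. the guard is slid back over the insert (value of joint guard below 0.008 m), for 0.2 s.
At the end, for the whole second after the job is handed in: The toothed insert lies flat in the bay (within 2 mm at the heel and 2 degrees), its tongue at least 3 mm inside the slot and the catch sprung back over its heel (within 2 mm); the guard is back over it to within 8 mm of its stop; everything at rest (all of step 3 and value of joint guard below 0.008 m and linear speed of toothed below 0.02 m/s); the robot touches nothing.
It fails at once if the plain insert is disturbed (moved over 25 mm) (distance of plain from where it was at the start of the episode above 0.025 m).
It fails at once if a bystander is disturbed (moved over 25 mm) (distance of any of mug, lemon, salt from where it was at the start of the episode above 0.025 m).
It also fails if it takes over 58 s, if anything falls off the work surface, if the arm or the gripper's body presses on something with over 40 N, if the wrist force passes 120 N, or if a joint passes its speed limit or range.

ROBOT

A 6-joint arm with a two-finger parallel gripper is mounted at the origin on a cart in front of the work surface, level with it; the furniture and walls round the work are solid. World frame = base frame: x ahead of the robot, y to its left, z up, the work surface at z = 0. Lengths are in m, angles in rad, forces in N, time in s.
With the tool pointing down it reaches from about 0.15 to 0.775 m from the base axis. Payload 6.1 kg.
Tool frame: the origin (TCP) lies at the very end of the fingers, on their centre line; the grasp point (between the pads) lies 19 mm behind it; z points along the fingers, y is the line along which they close (so a half turn about z gives the same grasp; the last joint's range is limited). The gripper opens to 85 mm and grips with 20 to 120 N. Pads are 22 mm wide; open, the fingers measure 114 mm over their backs; the gripper's body (76 mm by 85 mm) begins 54 mm behind the grasp point. The pads swing forward as they close: fully open they stand 13 mm farther back than shut.
Start: joints at [0, 0.126, -0.04, 1.405, 0, 1.571], TCP at [0.525, -0, 0.231] pointing down, gripper open.
Joint ranges: [-2.72, 2.72], [-0.95, 1.95], [-1.27, 1.35], [-1.78, 2.02], [-1.46, 1.47], [-3.14, 3.14]. Speed limits (rad/s): [2.39, 2.39, 3.01, 3.14, 3.14, 3.14].

INTERFACE

Orientations are given as [roll, pitch, yaw] about the fixed x, y, z axes, in that order (R = Rz(yaw) Ry(pitch) Rx(roll)).
In Python, from plant import * gives the robot as it stands. The module is installed in compiled form; this text tells all that it offers.
- The arm moves only by the tool move_arm, never from a script. Its argument "series" is a list of rows, each a list of 2 entries, a list of its own where there are three numbers: the shift along the tool's x, y, z scaled (see below), then the turn, a rotation vector about the tool's x, y, z scaled (see below). A call has 1 to 20 rows; each row is the pose to reach, as a shift and turn from the pose commanded when the call began, along the tool's axes at that moment; what a row does not reach only later rows make up. The controller multiplies each number of a shift by 0.4 m and each number of a turn by 1.5 rad. A row lasts 1/8 s, in which the tool goes at most 62.5 mm and 10.7 degrees, less where a joint would pass 70% of its speed; a pose out of reach is approached as far as the arm can. A call with a number of a shift or a turn outside -1 to 1 is refused whole. A call with a gripper value outside its range is refused whole. "gripper" is the opening, from -1 (shut) to 1 (fully open), set as the call begins (left out, the last holds). The fingers move at their own pace and stop on an object; "newtons" is the grip in N (left out, the last holds). Time passes only in rows, so rows that repeat a pose let the fingers close. It gives the time, the measured TCP pose, the force, the opening and the grip force at its end, in the units of the state.
- read_state(): the state, without advancing time (a new reading comes with each control period).
- capture(name): name is "scene" or "side" or "wrist"; returns (picture, depth): 400x640x3 uint8, red, green, blue; 400x640 float32, m along the optical axis (not along the pixel's ray), 0 where there is no reading.
- calibration(name): a dict with "fx", "fy", "cx", "cy" (pixels), "view" (4x4, takes a point from world to camera coordinates); the wrist camera has in their place "hand_eye" (4x4, takes a point from camera to tool coordinates, whose origin is the TCP and whose axes are the flange's). Camera axes: x right, y up, looking along -z (the intrinsics and any distortion apply to the point x, -y, -z); pixel columns grow to the right and rows downward; lengths in m; the calibration is good to about 2 mm. A picture is of the moment at which its call begins: read the wrist's pose just before it. calibration takes no time and is no camera call.
- hand_in(): hands the job in; it is judged then, once.
The state is a dict: "time": time; "joints": joint angles; "qd": joint speeds; "tau": joint torques, N m; "tool_pos": TCP position; "eef_rot": TCP orientation; "contact_force": force on the tool from outside, world axes, zero at the start; "moment": the same for the moment, N m; "finger_gap": finger opening in m; "grip_force": force on a finger pad.
Only numpy, scipy, OpenCV 4.12 (cv2) and the standard library are available. Lean on these libraries where they do the work, as an engineer would, in place of code of your own. Each camera call takes 0.05 s, during which the arm holds its last target. There are 200 camera calls.

## Working session

There is one attempt and no reset: what is moved stays moved. The work goes in short steps, Python scripts to look and compute and a tool call to move; the robot and the scene stay as the last step left them, time stands still between calls to the robot, and variables do not carry over. Pictures are saved under pics/ and viewed, at most 10 in all, crops included, and the job is handed in when it is done.

Besides the shell and the picture viewer there is one more tool, called after "Emit:" by a JSON object that holds its "api" and its "payload", one argument or row to a line. move_arm: Moves the arm, as the interface text tells. Its arguments: {"type":"object","properties":{"series":{"type":"array","items":{"type":"array"}},"gripper":{"type":"number"},"newtons":{"type":"number"}},"required":["series"]}

```bash
mkdir -p pics
cat > h.py <<'E'
from plant import *
import numpy as np, cv2
from scipy.spatial.transform import Rotation as R
def snap(n,f):
    s=read_state(); p,d=capture(n); np.savez('pics/'+f+'.npz',p=p,d=d,pos=s['tool_pos'],rot=s['eef_rot'])
    cv2.imwrite('pics/'+f+'.png',p[:,:,::-1]); return p,d
def pts(n,f,uv,plane=None):
    z=np.load('pics/'+f+'.npz'); c=calibration(n)
    if n=='wrist':
        T=np.eye(4);T[:3,:3]=R.from_euler('xyz',z['rot']).as_matrix();T[:3,3]=z['pos'];C=T@c['hand_eye']
    else: C=np.linalg.inv(c['view'])
    out=[]
    for i,(u,v) in enumerate(uv):
        r=np.array([(u-c['cx'])/c['fx'],-(v-c['cy'])/c['fy'],-1])
        if plane is None:
            q=z['d'][int(v)-1:int(v)+2,int(u)-1:int(u)+2]; q=q[q>0]; dd=np.median(q) if len(q) else np.nan
        else:
            w=C[:3,:3]@r; dd=(plane-C[2,3])/w[2]
        out.append(C[:3,:3]@(r*dd)+C[:3,3])
    return np.array(out)
E
python3 - <<'E'
from h import *
print(read_state())
for n in ['scene','side','wrist']:
    snap(n,n+'0'); print(n,calibration(n))
E
```

```text
{'time': 0.0, 'joints': array([ 9.35877377e-07,  1.26416499e-01, -4.05869472e-02,  1.40544177e+00,
       -1.19887702e-05,  1.57079725e+00]), 'qd': array([ 1.05908261e-04, -1.88271328e-03, -2.96127362e-04, -1.41651359e-03,
       -6.41216368e-05,  4.79126085e-04]), 'tau': array([-1.88969068e-03, -4.35916471e+01,  3.52923596e+01,  1.73015334e-02,
       -7.00984879e-05, -2.14169546e-05]), 'tool_pos': array([ 5.24585757e-01, -3.05173365e-06,  2.30518992e-01]), 'eef_rot': array([-3.13994377e+00,  1.19902688e-05,  1.57079636e+00]), 'contact_force': array([-0.15032787,  0.69616988,  0.2392129 ]), 'moment': array([ 0.00460825,  0.00266861, -0.02994746]), 'grip_force': 0.0, 'finger_gap': 0.08564454519928646}
scene {'fx': 449.2469144035191, 'fy': 449.2469144035191, 'cx': 321.573072055437, 'cy': 202.04295591728712, 'view': array([[ 0.89267248, -0.45039285,  0.01679652, -0.4268206 ],
       [ 0.30455657,  0.63025999,  0.71415519, -0.28155896],
       [-0.33223657, -0.63239119,  0.69978585, -0.83860037],
       [ 0.        ,  0.        ,  0.        ,  1.        ]])}
side {'fx': 445.27780590312057, 'fy': 445.27780590312057, 'cx': 323.4293015756267, 'cy': 196.69565562554283, 'view': array([[ 0.88082404, -0.47323712, -0.01398684, -0.41579908],
       [ 0.24019329,  0.42121689,  0.87457619, -0.221844  ],
       [-0.40799043, -0.77370728,  0.48468635, -0.90670266],
       [ 0.        ,  0.        ,  0.        ,  1.        ]])}
wrist {'fx': 329.09366539487075, 'fy': 329.09366539487075, 'cx': 316.11765094811176, 'cy': 199.8202725734316, 'hand_eye': array([[ 7.95213899e-05,  9.63990990e-01,  2.65934889e-01,
         6.80945523e-02],
       [ 9.99999330e-01, -3.83882988e-04,  1.09251707e-03,
         2.31096826e-04],
       [ 1.15526449e-03,  2.65934624e-01, -9.63990374e-01,
        -1.42621699e-01],
       [ 0.00000000e+00,  0.00000000e+00,  0.00000000e+00,
         1.00000000e+00]])}
```

View pics/scene0.png

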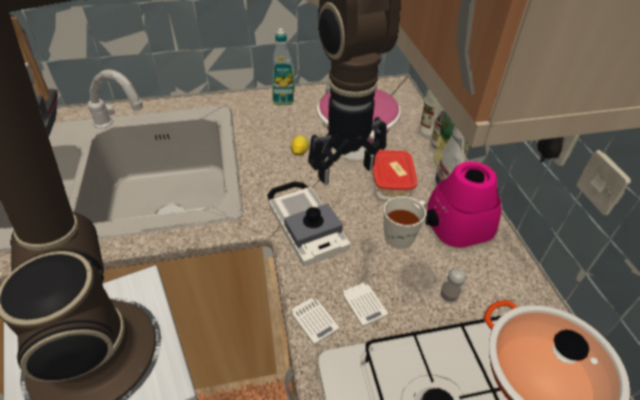

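View pics/wrist0.png

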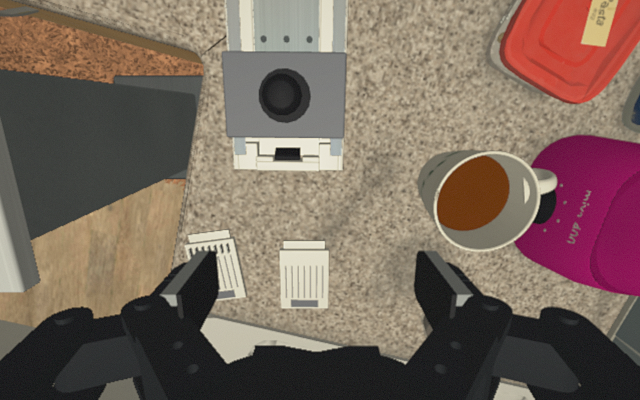

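The wrist view shows the slicer almost aligned with world y (knob at 284,95, catch at 288,154). There are two inserts, at (215,265) on the left and (304,275) on the right. I'll enlarge this area.

Run:
```python
from h import *
p=cv2.imread('pics/wrist0.png')
cv2.imwrite('pics/c1.png',cv2.resize(p[120:320,170:360],None,fx=4,fy=3*4/3,interpolation=cv2.INTER_CUBIC)[:, :][200:800])
```

```text
(no output)
```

View pics/c1.png

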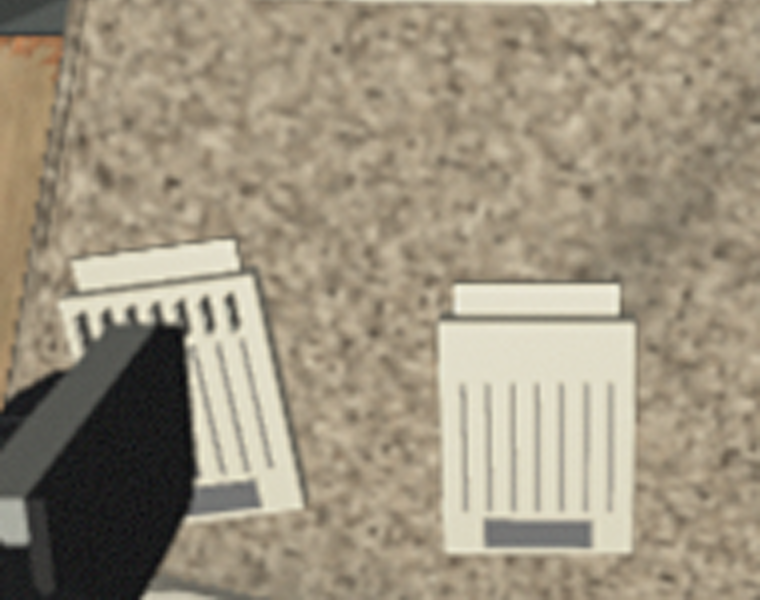

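Run:
```python
from h import *
np.set_printoptions(precision=4,suppress=True)
f=lambda L:[(170+x/4,170+y/4) for x,y in L]
t=pts('wrist','wrist0',f([(60,299),(255,273),(303,508)]),.009);print('tooth',t)
print('plain',pts('wrist','wrist0',f([(440,321),(635,321),(632,552),(446,552)]),.009))
print('knobtop',pts('wrist','wrist0',[(281,94)],.091),pts('wrist','wrist0',[(281,94)]))
print('guard corners',pts('wrist','wrist0',[(231,52),(345,53),(223,136),(344,137)],.057))
print('slicer',pts('wrist','wrist0',[(235,169),(342,169)],.028),pts('wrist','wrist0',[(240,165),(336,165),(288,150)]))
m,e=t[0],t[1]; d=e-m; print('yaw',np.arctan2(d[1],d[0]), np.linalg.norm(d), np.linalg.norm(t[2]-t[1]),'centre',(t[0]+t[2])/2)
p=cv2.imread('pics/wrist0.png')
cv2.imwrite('pics/c2.png',cv2.resize(p[0:190,200:370],None,fx=3.1,fy=3.1,interpolation=cv2.INTER_CUBIC))
```

```text
tooth [[ 0.3675 -0.0882  0.009 ]
 [ 0.4263 -0.0798  0.009 ]
 [ 0.4361 -0.1585  0.009 ]]
plain [[ 0.4808 -0.0951  0.009 ]
 [ 0.5393 -0.0951  0.009 ]
 [ 0.5391 -0.174   0.009 ]
 [ 0.4804 -0.1741  0.009 ]]
knobtop [[0.4956 0.0799 0.091 ]] [[0.4957 0.0799 0.0914]]
guard corners [[0.4487 0.1169 0.057 ]
 [0.5499 0.116  0.057 ]
 [0.4361 0.0435 0.057 ]
 [0.5506 0.0426 0.057 ]]
slicer [[0.4381 0.0067 0.028 ]
 [0.5516 0.0068 0.028 ]] [[0.4437 0.011  0.0282]
 [0.5452 0.0111 0.0279]
 [0.4951 0.0273 0.0321]]
yaw 0.14166026683591385 0.059413283995833135 0.07935065008551166 centre [ 0.4018 -0.1233  0.009 ]
```

View pics/c2.png

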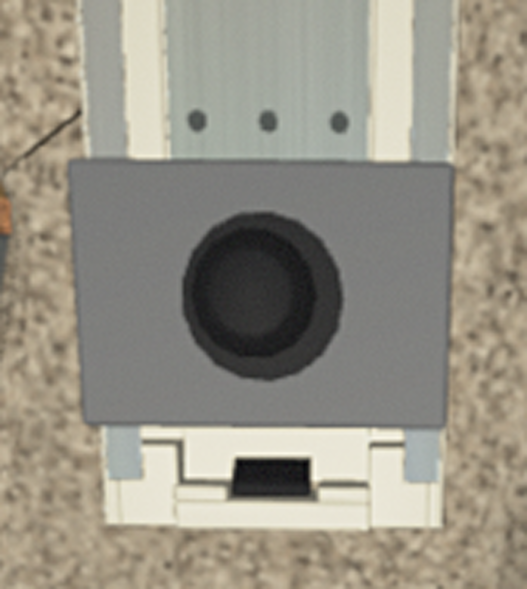

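The toothed insert is the left one: its dark teeth sit at crop (80–235,320). The knob top centres on (281,94). The guard's front edge is at v≈137 and the catch nose at (287,154). Next I push the knob towards +y with closed fingers.

Emit:
{"api": "move_arm", "payload": {
  "series": [
    [[0.04, -0.074, 0.1], [0, 0, 0]],
    [[0.08, -0.074, 0.25], [0, 0, 0]],
    [[0.08, -0.074, 0.38], [0, 0, 0]],
    [[0.08, -0.074, 0.4], [0, 0, 0]],
    [[0.08, -0.074, 0.4], [0, 0, 0]],
    [[0.11, -0.074, 0.4], [0, 0, 0]],
    [[0.14, -0.074, 0.4], [0, 0, 0]],
    [[0.18, -0.074, 0.4], [0, 0, 0]],
    [[0.22, -0.074, 0.4], [0, 0, 0]],
    [[0.26, -0.074, 0.4], [0, 0, 0]],
    [[0.3, -0.074, 0.4], [0, 0, 0]],
    [[0.325, -0.074, 0.4], [0, 0, 0]],
    [[0.338, -0.074, 0.4], [0, 0, 0]],
    [[0.338, -0.074, 0.4], [0, 0, 0]]
  ],
  "gripper": -1,
  "newtons": 40
}}

```text
time: 1.9
tool_pos: [0.4949, 0.1357, 0.071]
eef_rot: [-3.141, -0.001, 1.571]
contact_force: [0.1, 0.1, 0.7]
finger_gap: -0.0001
grip_force: 0.0
```

Emit:
{"api": "move_arm", "payload": {
  "series": [
    [[-0.03, 0, 0], [0, 0, 0]],
    [[-0.05, 0, -0.12], [0, 0, 0]],
    [[-0.18, -0.05, -0.25], [0, 0, 0]],
    [[-0.3, -0.11, -0.38], [0, 0, 0]],
    [[-0.42, -0.11, -0.45], [0, 0, 0]],
    [[-0.49, -0.11, -0.45], [0, 0, 0]],
    [[-0.49, -0.11, -0.45], [0, 0, 0]],
    [[-0.49, -0.11, -0.45], [0, 0, 0]]
  ],
  "gripper": 1
}}

```text
time: 2.9
tool_pos: [0.4509, -0.0612, 0.2509]
eef_rot: [-3.141, -0.001, 1.569]
contact_force: [-1.0, 0.4, -0.1]
finger_gap: 0.0855
grip_force: 0.0
```

Run:
```python
from h import *
snap('wrist','w1')
p=cv2.imread('pics/w1.png')
cv2.imwrite('pics/c3.png',cv2.resize(p[0:300,170:570],None,fx=2,fy=2,interpolation=cv2.INTER_CUBIC))
```

```text
(no output)
```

View pics/c3.png

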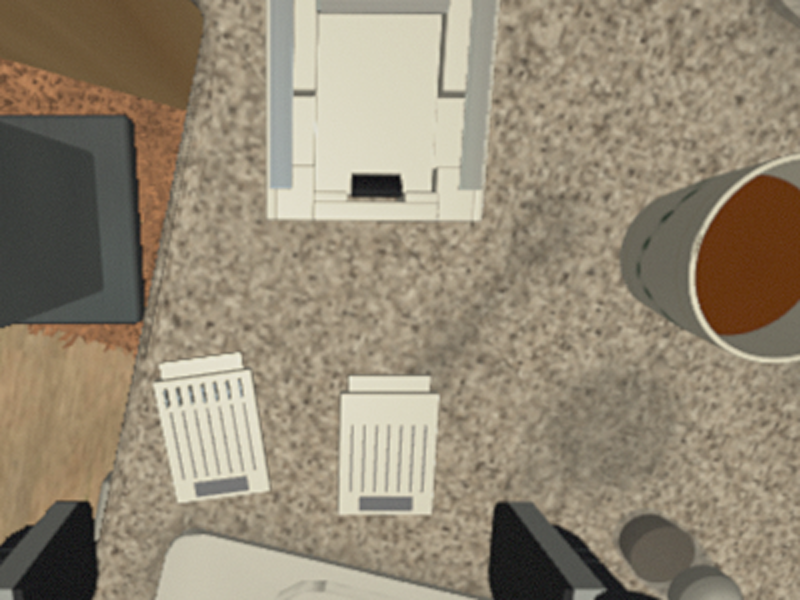

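The bay is clear, with the blade bar edge at row ≈12 and the catch nose at (377,187). The toothed plate's corners are at (155,383), (249,370), (268,489) and (180,502).

Run:
```python
from h import *
np.set_printoptions(precision=4,suppress=True)
f=lambda L:[(170+x/2,y/2) for x,y in L]
g=lambda L,z:pts('wrist','w1',f(L),z)
t=g([(155,383),(249,370),(268,489),(180,502)],.009);print('tooth',t,t.mean(0))
for a,b in((0,1),(3,2),(3,0),(2,1)):
    d=t[b]-t[a];print(np.linalg.norm(d),np.degrees(np.arctan2(d[1],d[0])))
print('plain',g([(342,395),(438,395),(432,514),(340,514)],.009))
print('slicer end',g([(267,219),(481,219)],.028))
print('bar',g([(318,12),(443,12)],.028))
print('baywall',g([(317,80),(443,80)],.028))
print('rail outer',g([(268,60),(495,60),(267,180),(484,180)],.028))
print('rail outer depth',pts('wrist','w1',f([(280,60),(480,60),(280,160),(472,160),(380,100),(380,5)])))
print('nose',g([(352,174),(404,178)],.038),g([(352,196),(404,198)],.028))
```

```text
tooth [[ 0.3679 -0.0885  0.009 ]
 [ 0.4246 -0.0806  0.009 ]
 [ 0.4352 -0.1573  0.009 ]
 [ 0.3793 -0.1662  0.009 ]] [ 0.4017 -0.1232  0.009 ]
0.05730638616214764 7.990467121400521
0.056529918256851754 8.996303955601805
0.07847581685841439 98.38103979468993
0.07748205656185976 97.80542858907981
plain [[ 0.4806 -0.0961  0.009 ]
 [ 0.5386 -0.0962  0.009 ]
 [ 0.5393 -0.1745  0.009 ]
 [ 0.4808 -0.1745  0.009 ]]
slicer end [[0.4371 0.0066 0.028 ]
 [0.5517 0.0064 0.028 ]]
bar [[0.4636 0.1055 0.028 ]
 [0.5255 0.1054 0.028 ]]
baywall [[0.4633 0.0747 0.028 ]
 [0.5273 0.0746 0.028 ]]
rail outer [[0.4385 0.0839 0.028 ]
 [0.553  0.0837 0.028 ]
 [0.4374 0.0264 0.028 ]
 [0.5518 0.0263 0.028 ]]
rail outer depth [[0.4446 0.0838 0.0285]
 [0.5455 0.0838 0.0278]
 [0.4443 0.0363 0.0285]
 [0.5448 0.0362 0.028 ]
 [0.4973 0.0674 0.0148]
 [0.494  0.1082 0.0293]]
nose [[0.4813 0.0288 0.038 ]
 [0.508  0.0268 0.038 ]] [[0.4824 0.0183 0.028 ]
 [0.51   0.0173 0.028 ]]
```

Emit:
{"api": "move_arm", "payload": {
  "series": [
    [[-0.05, -0.04, 0.12], [0, 0, -0.05]],
    [[-0.12, -0.08, 0.24], [0, 0, -0.095]],
    [[-0.187, -0.118, 0.36], [0, 0, -0.095]],
    [[-0.187, -0.118, 0.48], [0, 0, -0.095]],
    [[-0.187, -0.118, 0.56], [0, 0, -0.095]],
    [[-0.187, -0.118, 0.6], [0, 0, -0.095]],
    [[-0.187, -0.118, 0.635], [0, 0, -0.095]],
    [[-0.187, -0.118, 0.635], [0, 0, -0.095]]
  ],
  "gripper": 1
}}

```text
time: 3.95
tool_pos: [0.4034, -0.1347, -0.0037]
eef_rot: [-3.14, -0.001, 1.715]
contact_force: [-0.5, 0.4, 0.4]
finger_gap: 0.0855
grip_force: 0.0
```

Emit:
{"api": "move_arm", "payload": {
  "series": [
    [[0, 0, 0], [0, 0, 0]],
    [[0, 0, 0], [0, 0, 0]],
    [[0, 0, 0], [0, 0, 0]],
    [[0, 0, 0], [0, 0, 0]],
    [[0, 0, 0], [0, 0, 0]],
    [[0, 0, 0], [0, 0, 0]]
  ],
  "gripper": -1,
  "newtons": 40
}}

```text
time: 4.7
tool_pos: [0.405, -0.1358, -0.0016]
eef_rot: [3.14, 0.001, 1.713]
contact_force: [-0.9, 1.8, 6.7]
finger_gap: 0.0589
grip_force: 43.4
```

Emit:
{"api": "move_arm", "payload": {
  "series": [
    [[0, 0, -0.03], [0, 0, 0]],
    [[0, 0, -0.12], [0, 0, 0.04]],
    [[0, 0, -0.25], [0, 0, 0.095]],
    [[0, 0, -0.35], [0, 0, 0.095]],
    [[0, 0, -0.35], [0, 0, 0.095]]
  ]
}}

```text
time: 5.32
tool_pos: [0.4061, -0.1363, 0.1412]
eef_rot: [3.135, 0.002, 1.571]
contact_force: [0.0, 0.1, -1.0]
finger_gap: 0.0586
grip_force: 43.3
```

Emit:
{"api": "move_arm", "payload": {
  "series": [
    [[0.1, 0.06, 0], [0, 0, 0]],
    [[0.2, 0.12, 0], [0, -0.06, 0]],
    [[0.3, 0.18, 0], [0, -0.12, 0]],
    [[0.394, 0.222, 0.05], [0, -0.175, 0]],
    [[0.394, 0.222, 0.15], [0, -0.175, 0]],
    [[0.394, 0.222, 0.203], [0, -0.175, 0]],
    [[0.394, 0.222, 0.203], [0, -0.175, 0]],
    [[0.394, 0.222, 0.203], [0, -0.175, 0]]
  ]
}}

```text
time: 6.32
tool_pos: [0.4932, 0.0218, 0.0567]
eef_rot: [3.141, 0.262, 1.57]
contact_force: [0.2, -0.0, -0.0]
finger_gap: 0.0587
grip_force: 43.3
```

Run:
```python
from h import *
print(read_state()['tool_pos'],read_state()['eef_rot'])
snap('wrist','w2'); snap('side','s2')
p=cv2.imread('pics/w2.png')[50:400,150:490]; q=cv2.imread('pics/s2.png')[130:310,230:430]
a=cv2.resize(p,(583,600),interpolation=cv2.INTER_CUBIC);b=cv2.resize(q,(217,195))
cv2.imwrite('pics/c4.png',cv2.resize(p,(583,600),interpolation=cv2.INTER_CUBIC))
```

```text
[0.49315851 0.02182483 0.05665554] [3.14125199 0.26249824 1.57035494]
```

View pics/c4.png

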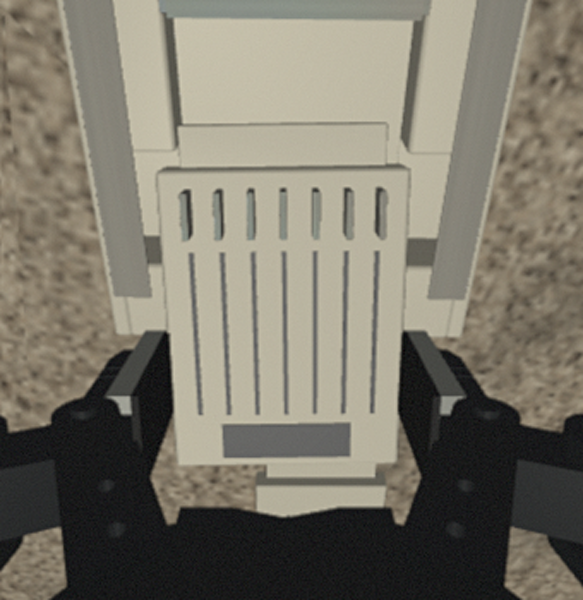

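The tongue tip's top edge runs (179,125)–(386,123) and the bar's front edge sits at row ≈17. I'll compare these with the predicted positions.

Run:
```python
from h import *
np.set_printoptions(precision=4,suppress=True)
f=lambda L:[(150+x/1.715,50+y/1.715) for x,y in L]
s=np.load('pics/w2.npz');Rm=R.from_euler('xyz',s['rot']).as_matrix()
for n,v in(('tip',[.063,0,-.0036]),('tiptop',[.063,0,-.0056]),('plateedge top',[.053,0,-.0106]),('heeltop',[-.027,0,-.0106])):print(n,s['pos']+Rm@v)
print('depth tongue',pts('wrist','w2',f([(200,132),(282,132),(370,132),(200,150),(370,150)])))
print('depth plate',pts('wrist','w2',f([(180,177),(390,177),(205,455),(375,455),(285,177),(285,440)])))
zt=(s['pos']+Rm@np.array([.063,0,-.0056]))[2]
print('tiptop px',pts('wrist','w2',f([(179,125),(386,123)]),zt))
zt=(s['pos']+Rm@np.array([.053,0,-.0106]))[2]; print('plate edge px',pts('wrist','w2',f([(160,171),(409,169)]),zt))
zt=(s['pos']+Rm@np.array([-.027,0,-.0106]))[2]; print('heel px',pts('wrist','w2',f([(179,465),(396,462)]),zt))
print('bar',pts('wrist','w2',f([(165,17),(425,19)]),.028))
print('bay walls',pts('wrist','w2',f([(165,60),(417,60)]),.028),'end',pts('wrist','w2',f([(117,333),(461,335)]),.028))
print('floor,bar',pts('wrist','w2',f([(290,60),(290,90),(290,4)])))
```

```text
tip [0.4932 0.0836 0.0438]
tiptop [0.4932 0.0841 0.0457]
plateedge top [0.4932 0.0758 0.0531]
heeltop [ 0.4931 -0.0015  0.0739]
depth tongue [[0.4731 0.0823 0.0466]
 [0.4926 0.0822 0.0463]
 [0.5135 0.0822 0.0463]
 [0.473  0.0782 0.0476]
 [0.5136 0.0783 0.0478]]
depth plate [[0.4688 0.074  0.054 ]
 [0.5178 0.0739 0.0538]
 [0.4719 0.0023 0.0736]
 [0.5174 0.0022 0.0735]
 [0.4933 0.0738 0.0538]
 [0.4933 0.0068 0.0725]]
tiptop px [[0.4681 0.0837 0.0457]
 [0.5172 0.0842 0.0457]]
plate edge px [[0.4641 0.0751 0.0531]
 [0.5222 0.0756 0.0531]]
heel px [[ 0.4646 -0.0013  0.0739]
 [ 0.5232 -0.0001  0.0739]]
bar [[0.4639 0.1052 0.028 ]
 [0.5276 0.1047 0.028 ]]
bay walls [[0.4628 0.0951 0.028 ]
 [0.5268 0.0951 0.028 ]] end [[0.4374 0.0076 0.028 ]
 [0.5519 0.0068 0.028 ]]
floor,bar [[0.4946 0.0928 0.0165]
 [0.4947 0.0845 0.0159]
 [0.4945 0.1082 0.0291]]
```

Emit:
{"api": "move_arm", "payload": {
  "series": [
    [[0.02, 0.004, 0.02], [0, 0, 0.009]],
    [[0.046, 0.004, 0.043], [0, 0, 0.009]],
    [[0.046, 0.004, 0.043], [0, 0, 0.009]],
    [[0.056, 0.004, 0.043], [0, 0, 0.009]],
    [[0.066, 0.004, 0.043], [0, 0, 0.009]],
    [[0.076, 0.004, 0.043], [0, 0, 0.009]],
    [[0.084, 0.004, 0.043], [0, 0, 0.009]],
    [[0.084, 0.004, 0.043], [0, 0, 0.009]],
    [[0.084, 0.004, 0.043], [0, 0, 0.009]]
  ]
}}

```text
time: 7.55
tool_pos: [0.4946, 0.05, 0.0308]
eef_rot: [3.138, 0.263, 1.557]
contact_force: [0.2, 0.4, -0.7]
finger_gap: 0.0582
grip_force: 43.3
```

Run:
```python
from h import *
np.set_printoptions(precision=4,suppress=True)
s=read_state();Rm=R.from_euler('xyz',s['eef_rot']).as_matrix()
print('tip',s['tool_pos']+Rm@[.063,0,-.0036],'heel',s['tool_pos']+Rm@[-.027,0,-.0016])
snap('wrist','w3')
p=cv2.imread('pics/w3.png')[50:400,150:490]
cv2.imwrite('pics/c5.png',cv2.resize(p,(583,600),interpolation=cv2.INTER_CUBIC))
```

```text
tip [0.4954 0.1117 0.0179] heel [0.4942 0.0243 0.0393]
```

View pics/c5.png

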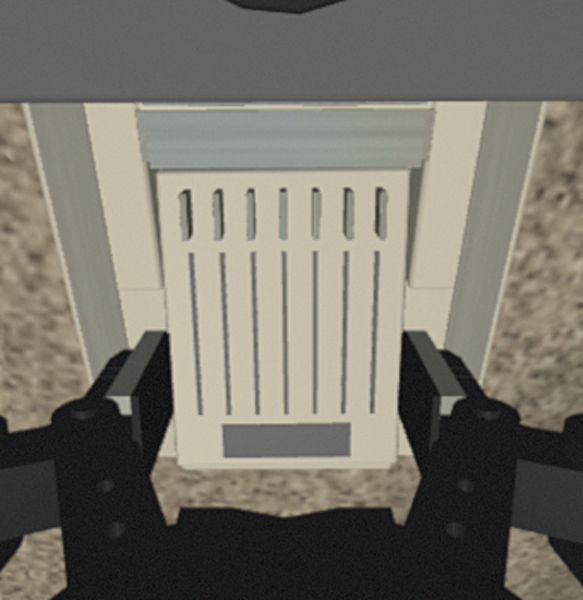

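The tongue is under the bar, with the plate's front edge meeting it at row ≈168, centred, and the contact force is low. Now I rotate the heel down about the tip.

Emit:
{"api": "move_arm", "payload": {
  "series": [
    [[0.001, 0, 0.004], [0, 0.018, 0]],
    [[0.003, 0, 0.008], [0, 0.035, 0]],
    [[0.004, 0, 0.012], [0, 0.053, 0]],
    [[0.005, 0, 0.017], [0, 0.07, 0]],
    [[0.006, 0, 0.021], [0, 0.088, 0]],
    [[0.008, 0, 0.025], [0, 0.105, 0]],
    [[0.009, 0, 0.029], [0, 0.123, 0]],
    [[0.01, 0, 0.033], [0, 0.14, 0]],
    [[0.011, 0, 0.037], [0, 0.158, 0]],
    [[0.0125, 0, 0.0415], [0, 0.175, 0]],
    [[0.0125, 0, 0.0415], [0, 0.175, 0]],
    [[0.0125, 0, 0.0415], [0, 0.175, 0]]
  ]
}}

```text
time: 9.1
tool_pos: [0.4952, 0.0509, 0.0144]
eef_rot: [3.137, -0.002, 1.557]
contact_force: [-1.4, 4.6, 8.8]
finger_gap: 0.0586
grip_force: 45.9
```

Run:
```python
from h import *
np.set_printoptions(precision=4,suppress=True)
s=read_state();Rm=R.from_euler('xyz',s['eef_rot']).as_matrix()
print('tip',s['tool_pos']+Rm@[.063,0,-.0036],'heel',s['tool_pos']+Rm@[-.027,0,-.0016])
snap('wrist','w4')
z=[(u,v) for v in (170,190,210,230,250,270,290,300) for u in (314,)]
print(np.c_[z,pts('wrist','w4',z)])
```

```text
tip [0.496  0.1139 0.0182] heel [0.4948 0.0239 0.016 ]
[[314.     170.       0.4949   0.0962   0.0313]
 [314.     190.       0.4948   0.0868   0.0255]
 [314.     210.       0.4946   0.0781   0.025 ]
 [314.     230.       0.4945   0.0692   0.025 ]
 [314.     250.       0.4944   0.06     0.0251]
 [314.     270.       0.4942   0.0503   0.0248]
 [314.     290.       0.4941   0.0405   0.0251]
 [314.     300.       0.494    0.0355   0.0253]]
```

Emit:
{"api": "move_arm", "payload": {
  "series": [
    [[0, 0, 0], [0, 0, 0]],
    [[0, 0, 0], [0, 0, 0]],
    [[0, 0, 0], [0, 0, 0]],
    [[0, 0, -0.03], [0, 0, 0]],
    [[0, 0, -0.12], [0, 0, 0]],
    [[-0.05, 0, -0.25], [0, 0, 0]],
    [[-0.1, 0, -0.25], [0, 0, 0]],
    [[-0.1, 0, -0.25], [0, 0, 0]]
  ],
  "gripper": 0.59
}}

```text
time: 10.15
tool_pos: [0.4943, 0.0098, 0.1148]
eef_rot: [3.136, 0.0, 1.556]
contact_force: [-0.8, -0.4, 0.1]
finger_gap: 0.0677
grip_force: 0.0
```

Run:
```python
from h import *
np.set_printoptions(precision=4,suppress=True)
snap('wrist','w5')
p=cv2.imread('pics/w5.png')[0:350,150:490]
cv2.imwrite('pics/c6.png',cv2.resize(p,(583,600),interpolation=cv2.INTER_CUBIC))
```

```text
(no output)
```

View pics/c6.png

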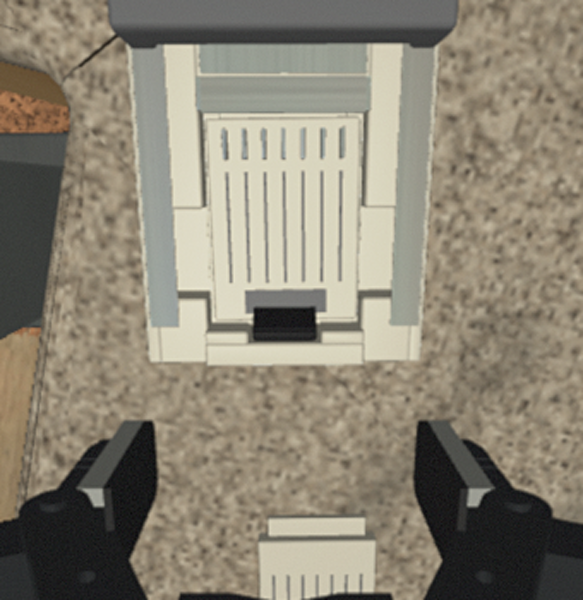

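The nose (285,322) lies over the heel and the plate's front edge is at the bar. I'll add a confirming press near the heel with shut fingers.

Emit:
{"api": "move_arm", "payload": {
  "series": [
    [[0.03, 0, 0], [0, 0, 0]],
    [[0.088, 0, 0], [0, 0, 0]],
    [[0.088, 0, 0.05], [0, 0, 0]],
    [[0.088, 0, 0.1], [0, 0, 0]],
    [[0.088, 0, 0.15], [0, 0, 0]],
    [[0.088, 0, 0.19], [0, 0, 0]],
    [[0.088, 0, 0.21], [0, 0, 0]],
    [[0.088, 0, 0.22], [0, 0, 0]],
    [[0.088, 0, 0.225], [0, 0, 0]],
    [[0.088, 0, 0.23], [0, 0, 0]],
    [[0.088, 0, 0.234], [0, 0, 0]],
    [[0.088, 0, 0.234], [0, 0, 0]]
  ],
  "gripper": -1
}}

```text
time: 11.7
tool_pos: [0.4947, 0.046, 0.0249]
eef_rot: [3.135, -0.001, 1.558]
contact_force: [-18.0, -1.0, 39.5]
finger_gap: 0.0002
grip_force: 20.1
```

Emit:
{"api": "move_arm", "payload": {
  "series": [
    [[0, 0, -0.05], [0, 0, 0]],
    [[0, 0, -0.15], [0, 0, 0]],
    [[0.05, 0, -0.26], [0, 0, 0]],
    [[0.19, 0, -0.28], [0, 0, 0]],
    [[0.32, 0, -0.28], [0, 0, 0]],
    [[0.4, 0, -0.26], [0, 0, 0]],
    [[0.4, 0, -0.18], [0, 0, 0]],
    [[0.4, 0, -0.125], [0, 0, 0]],
    [[0.4, 0, -0.125], [0, 0, 0]],
    [[0.37, 0, -0.125], [0, 0, 0]],
    [[0.34, 0, -0.125], [0, 0, 0]],
    [[0.3, 0, -0.125], [0, 0, 0]],
    [[0.26, 0, -0.125], [0, 0, 0]],
    [[0.22, 0, -0.125], [0, 0, 0]],
    [[0.18, 0, -0.125], [0, 0, 0]],
    [[0.155, 0, -0.125], [0, 0, 0]],
    [[0.14, 0, -0.125], [0, 0, 0]],
    [[0.13, 0, -0.125], [0, 0, 0]],
    [[0.122, 0, -0.125], [0, 0, 0]],
    [[0.122, 0, -0.125], [0, 0, 0]]
  ]
}}

```text
time: 14.2
tool_pos: [0.4948, 0.0943, 0.0696]
eef_rot: [3.139, 0.001, 1.558]
contact_force: [-0.3, 0.9, -0.8]
finger_gap: -0.0001
grip_force: 0.0
```

Emit:
{"api": "move_arm", "payload": {
  "series": [
    [[-0.006, 0, 0], [0, 0, 0]],
    [[-0.012, 0, 0], [0, 0, 0]],
    [[-0.018, 0, 0], [0, 0, 0]],
    [[-0.018, 0, 0], [0, 0, 0]]
  ]
}}

```text
time: 14.7
tool_pos: [0.4947, 0.0922, 0.0698]
eef_rot: [3.139, -0.012, 1.561]
contact_force: [-0.7, 19.9, -1.8]
finger_gap: 0.0
grip_force: 10.1
```

At the stop (20 N). Next I back off, rise and check.

Emit:
{"api": "move_arm", "payload": {
  "series": [
    [[0.03, 0, 0], [0, 0, 0]],
    [[0.05, 0, 0], [0, 0, 0]],
    [[0.05, 0, -0.12], [0, 0, 0]],
    [[-0.05, 0, -0.25], [0, 0, 0]],
    [[-0.19, 0, -0.38], [0, 0, 0]],
    [[-0.3, 0, -0.45], [0, 0, 0]],
    [[-0.3, 0, -0.45], [0, 0, 0]],
    [[-0.3, 0, -0.45], [0, 0, 0]]
  ]
}}

```text
time: 15.7
tool_pos: [0.4927, -0.033, 0.2495]
eef_rot: [3.138, 0.0, 1.557]
contact_force: [-0.3, 0.4, -0.8]
finger_gap: 0.0
grip_force: 0.0
```

Run:
```python
from h import *
snap('wrist','w6')
p=cv2.imread('pics/w6.png')[0:300,170:570]
cv2.imwrite('pics/c7.png',cv2.resize(p,(800,600),interpolation=cv2.INTER_CUBIC))
```

```text
(no output)
```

View pics/c7.png

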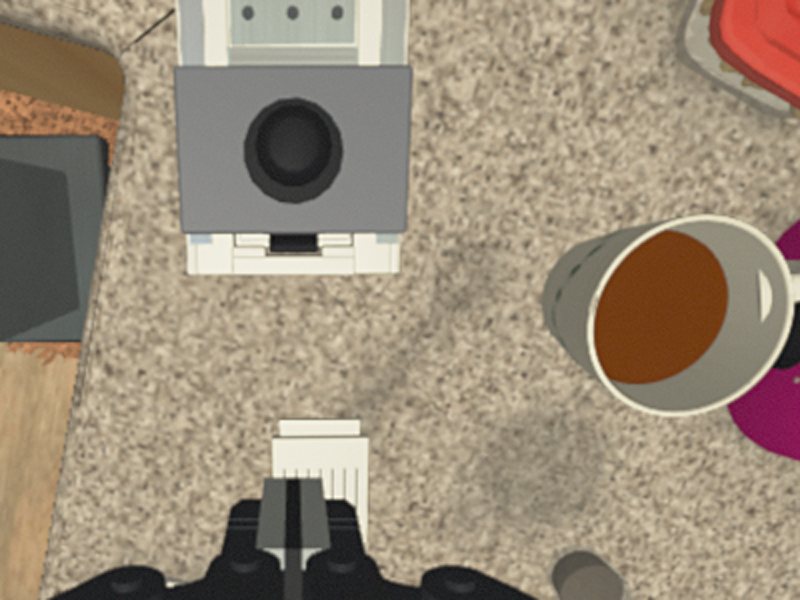

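The guard is back over the insert, with its front edge at row ≈232. The plain insert and the mug are undisturbed, and the robot is clear of everything.

```bash
python3 -c "
from plant import *
print(hand_in())"
```

```text
the job is handed in; nothing more can be done
None
```

I handed the job in at about 16 s: the toothed insert is seated flat under the catch, the guard is slid back to its stop over it, and the plain insert and the mug looked unmoved in the last picture. The hand-in returned no verdict.

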